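# Shut the light hood and hold the sprung shutter open for the exposure

### The arm

A 7-joint arm with a two-finger parallel gripper is mounted at the origin on the work surface. World frame = base frame: x ahead of the robot, y to its left, z up, the work surface at z = 0. Lengths are in m, angles in rad, forces in N, time in s.
With the tool pointing down it reaches from about 0.35 to 0.9 m from the base axis. Payload 19.9 kg.
Tool frame: the origin (TCP) lies at the very end of the fingers, on their centre line; the grasp point (between the pads) lies 19 mm behind it; z points along the fingers, y is the line along which they close (so a half turn about z gives the same grasp; the last joint's range is limited). The gripper opens to 85 mm and grips with 20 to 120 N. Pads are 22 mm wide; open, the fingers measure 114 mm over their backs; the gripper's body (76 mm by 85 mm) begins 54 mm behind the grasp point. The pads swing forward as they close: fully open they stand 13 mm farther back than shut.
Start: joints at [1.085, 0.417, -0.01, 1.614, 0.005, 1.111, -0.053], TCP at [0.268, -0.564, 0.193] pointing down, gripper open.
Joint ranges: [-2.81, 2.81], [-0.39, 2.02], [-1.27, 1.25], [0.06, 2.57], [-1.19, 4.33], [0.19, 2], [-2.82, 2.82]. Speed limits (rad/s): [1.89, 1.89, 2.39, 2.39, 3.01, 3.01, 3.01].

### API

Orientations are given as a rotation vector (axis times angle).
In Python, from bench import monitor, imaging, job, models gives the robot as it stands.
- The arm moves only by the tool arm_command, never from a script. Its argument "increments" is text: rows parted by semicolons, each of 5 numbers parted by spaces: the shift along the tool's x, y, z in cm, then the turn about the tool's z in rad, then the finger opening in cm, from 0 to 8.54. A call has 1 to 10 rows; each row is the pose to reach, as a shift and turn from the pose commanded when the call began, along the tool's axes at that moment; what a row does not reach only later rows make up. A row lasts 1/12 s, in which the tool goes at most 41.7 mm and 7.16 degrees, less where a joint would pass 70% of its speed; a pose out of reach is approached as far as the arm can. A call with a gripper value outside its range is refused whole. The fingers move at their own pace and stop on an object; the grip force is fixed at half the most. Time passes only in rows, so rows that repeat a pose let the fingers close. It gives the time, the measured TCP pose, the force, the opening and the grip force at its end, in the units of the state.
- monitor.observe(): the state, without advancing time (a new reading comes with each control period).
- imaging.capture(name): name is "side" or "top" or "wrist"; returns (picture, depth): 480x640x3 uint8, red, green, blue; 480x640 float32, m along the optical axis (not along the pixel's ray), 0 where there is no reading.
- imaging.camera_model(name): a dict with "fx", "fy", "cx", "cy" (pixels), "position" and "attitude" of the camera in the world; the wrist camera has in their place "mount" (4x4, takes a point from camera to tool coordinates, whose origin is the TCP and whose axes are the flange's). Camera axes: x right, y up, looking along -z (the intrinsics and any distortion apply to the point x, -y, -z); pixel columns grow to the right and rows downward; lengths in m; the calibration is good to about 2 mm. A picture is of the moment at which its call begins: read the wrist's pose just before it. camera_model takes no time and is no camera call.
- job.job_done(): hands the job in; it is judged then, once.
Trained networks look in the newest picture that a camera, given by its name, has taken for a name from the list of things; names that differ only in an ending like _2 or _b are one class to them, and where a whole thing is asked for, a point or a joint stands for the part that bears it (a point fixed in the world has none). Each returns a list of dicts, best first, with "conf" (0 to 1); they miss things now and then, are a little off and sometimes report something else, mostly with a low value. They report only what shows in the picture. A call takes as long as a camera call.
- models.find_in(camera, name): "extent" ([centre column, centre row, width, height] in pixels, round what is visible of it).
- models.mark_of(camera, name): "centre" ([column, row] in pixels: a listed point, or the origin of a listed thing).
The state is a dict: "time_s": time; "q": joint angles; "joint_vel": joint speeds; "effort": joint torques, N m; "eef_pos": TCP position; "tcp_rot": TCP orientation; "force": force on the tool from outside, world axes, zero at the start; "ft_torque": the same for the moment, N m; "opening": opening from 0.0 (shut) to 1.0 (fully open); "grasp_force": force on a finger pad.
Only numpy, scipy, OpenCV 4.12 (cv2) and the standard library are available. Lean on these libraries where they do the work, as an engineer would, in place of code of your own. Each camera call takes 0.05 s, during which the arm holds its last target. There are 200 camera calls.

### The job

The slide is loaded in the fluorescence imager. Swing the black light hood right down onto the stage, and only then draw the round black shutter rod on the imager's right-hand side straight out against its spring until its orange ring has just come clear of the sleeve, never as far as the red ring. Finish while still gripping the rod and holding it steady at that mark, with the hood shut, the slide undisturbed, and the white filter tab and the other things on the bench left where they are.

Things in the scene. Friction and masses are not known exactly. Their poses are not given: they have to be found in the camera images.
- imager: cream-white fluorescence imager fixed to the bench, 240 mm wide (its y) x 220 deep (its x) x 140 high to its black stage plate; a camera stands out 61 mm at the back, a focus knob 30 mm at the front. Origin: centre of its underside, at bench height. Its x points to its back (roughly away from the robot), y to its left side (hood hinge), z up
- hood (a joint): angle of the light hood, rad: 0 = shut flat on the stage, grows as it opens up and over to the left (1.57 = upright, stop at 1.75). The stiff hinge keeps the hood wherever it is left; up to 3 N at the pad swings it. No latch: it stays shut once down
- hood_hinge (a point): middle of the hood's hinge line (the line runs along the imager's x), 85 mm left of the imager's centre, 140 mm above the bench, level with the hood's lower rim. Moves only with the imager
- hood_pad (a point): centre of the grey ribbed press pad (70 x 34 mm) on the hood's outer face. The hood is a black box 160 mm along the hinge, 175 mm from hinge to free edge, 35 mm deep, 3 mm walls. Its axes turn with it: x along the hinge, -y from hinge to free edge, z the outward normal of the outer face; in them the pad is at (0, -150, 35) mm from hood_hinge. Shut, the outer face is 175 mm above the bench
- shutter_rod (a joint): how far the shutter rod is pulled out, m: 0 = in (sprung home), stop at 0.052. The orange ring (5 mm wide, on the 9 mm steel rod) appears at the sleeve's mouth at 0.025 and is just clear at 0.030; the red ring appears at 0.042. The inner spring pulls home with 5.4 N at rest, rising 1.8 N per 10 mm (11 N at the mark); let go, it springs back in
- shutter_knob (a point): the shutter rod's knob: black cylinder 24 mm in diameter, 30 mm long, lying along the rod, with an end flange 30 mm in diameter, 7 mm thick, orange dot on its end. This point: middle of the 30 mm cylinder, on its axis (the flange starts 15 mm farther out). The rod is level, 85 mm above the bench, and pulls out along the imager's -y (to its right). Axes as the imager's
- sleeve_mouth (a point): centre of the mouth of the shutter rod's fixed aluminium sleeve (18 mm in diameter, standing 30 mm out from the imager's right side). With the rod in, the knob's middle is 31 mm out from it along the imager's -y; axes as the imager's
- filter_tab (a point): centre of the white flat tab (24 mm along y, 10 mm thick, 26 mm high) of the filter slider, on the same right side, 95 mm behind the shutter rod and at the same height, 44 to 66 mm out from the side; to be left alone
- carrier: the loaded slide: aluminium carrier frame 116 x 65 x 4 mm holding a glass slide, lying loose in its low frame on the stage under the hood. Origin: centre of its underside; to be left lying there
- carrier_seat (a point): where the carrier's origin belongs: a point of the imager on the stage, 5 mm right of its centre, 140 mm above the bench
- slide_box: bystander: white box with clear lid, 88 x 52 x 38 mm. Origin: centre of its underside
- jar: bystander: pale yellow jar with a green lid, 64 mm in diameter, 60 mm high. Origin: centre of its underside
- petri: bystander: clear culture dish, 92 mm in diameter, 18 mm high. Origin: centre of its underside
- oil_bottle: bystander: small amber dropper bottle, 32 mm in diameter, 80 mm high. Origin: centre of its underside
- notebook: bystander: spiral notebook 210 x 150 x 13 mm with a purple and pink pen lying on it. Origin: centre of its underside
- marker: bystander: blue marker pen lying on the bench, 135 mm long, 14 mm thick. Origin: centre of its underside

How it is judged:
By the outcome, as a careful person would: the job done as asked, in the order asked, and still so for the second after the job is handed in, while the arm keeps its last pose, push and grip.
It also fails if it takes over 50 s, if anything falls off the work surface, if the arm or the gripper's body presses on something with over 40 N, if the wrist force passes 120 N, or if a joint passes its speed limit or range.

## Working session

There is one attempt and no reset: what is moved stays moved. The work goes in short steps, Python scripts to look and compute and a tool call to move; the robot and the scene stay as the last step left them, time stands still between calls to the robot, and variables do not carry over. Pictures are saved under pics/ and viewed, at most 10 in all, crops included, and the job is handed in when it is done.

Besides the shell and the picture viewer there is one more tool, called after "Emit:" as name(argument=value, ...) on one line, values as JSON. arm_command: Moves the arm, as the interface text tells. Its arguments: {"type":"object","properties":{"increments":{"type":"string"}},"required":["increments"]}

```bash
mkdir -p pics
cat > h.py <<'E'
import numpy as np,cv2
from scipy.spatial.transform import Rotation as R
from bench import monitor,imaging,job,models
def cam(n,s=None):
    m=imaging.camera_model(n)
    K=(m["fx"],m["fy"],m["cx"],m["cy"])
    if n=="wrist":
        s=s or monitor.observe();T=np.eye(4);T[:3,:3]=R.from_rotvec(s["tcp_rot"]).as_matrix();T[:3,3]=s["eef_pos"]
        T=T@np.array(m["mount"]);return K,T[:3,:3],T[:3,3],m
    a=np.array(m["attitude"]);
    A=a if a.shape==(3,3) else R.from_rotvec(a).as_matrix()
    return K,A,np.array(m["position"]),m
def ray(c,uv):
    K,A,p,m=c;d=np.array([(uv[0]-K[2])/K[0],-(uv[1]-K[3])/K[1],-1.]);return p,A@d
def at(c,uv,dep): p,d=ray(c,uv);return p+d*dep
def proj(c,P):
    K,A,p,m=c;q=A.T@(np.array(P)-p);return np.array([K[2]+K[0]*q[0]/-q[2],K[3]-K[1]*q[1]/-q[2]])
def tri(rs):
    M=np.zeros((3,3));b=np.zeros(3)
    for p,d in rs:
        d=d/np.linalg.norm(d);Q=np.eye(3)-np.outer(d,d);M+=Q;b+=Q@p
    x=np.linalg.solve(M,b);return x,[np.linalg.norm(np.cross(x-p,d/np.linalg.norm(d))) for p,d in rs]
def save(n,im): cv2.imwrite("pics/"+n+".png",im[:,:,::-1])
E
python3 - <<'E'
from h import *
np.set_printoptions(precision=4,suppress=True)
s=monitor.observe();print(s)
for n in("side","top","wrist"):
    im,d=imaging.capture(n);save(n+"0",im);np.savez("pics/"+n+"0",im=im,d=d);c=cam(n,s);print(n,c[3])
    for t in("shutter_knob","sleeve_mouth","hood_pad","hood_hinge","filter_tab","carrier_seat","imager"):
        for r in models.mark_of(n,t)[:1]:
            u=r["centre"];i,j=int(round(u[1])),int(round(u[0]))
            dd=d[i,j] if 0<=i<480 and 0<=j<640 else 0
            print(t,round(r["conf"],2),np.round(u,1),at(c,u,dd) if dd else None)
E
```

```text
{'time_s': 0.0, 'q': array([ 1.0855,  0.418 , -0.0103,  1.6142,  0.0047,  1.1107, -0.053 ]), 'joint_vel': array([ 0.0002,  0.0007, -0.0008,  0.0004, -0.0008,  0.0018,  0.001 ]), 'effort': array([ -0.0008, -86.4455,   0.6787, -43.4898,   0.0191,   0.0075,
         0.0001]), 'eef_pos': array([ 0.2682, -0.5641,  0.1926]), 'tcp_rot': array([-3.0634, -0.6912,  0.0005]), 'force': array([ 0.255 ,  0.107 , -0.7661]), 'ft_torque': array([ 0.0077, -0.017 ,  0.0032]), 'grasp_force': 0.0, 'opening': 1.001225287126292}
side {'fx': 579.8796443071024, 'fy': 579.8796443071024, 'cx': 317.2009403897783, 'cy': 247.81983326526932, 'position': array([1.2743, 0.6919, 1.0631]), 'attitude': array([0.4053, 0.9347, 2.137 ])}
shutter_knob 0.71 [252.9 273.7] [ 0.6761 -0.0543  0.1023]
sleeve_mouth 0.81 [280.  257.6] [ 0.6244 -0.0138  0.1422]
hood_pad 0.67 [382.1 228.8] [0.5408 0.2017 0.2979]
hood_hinge 0.78 [367.8 272.6] [0.6036 0.2186 0.2325]
filter_tab 0.62 [251.9 273.7] [ 0.6797 -0.0535  0.1055]
carrier_seat 0.75 [327.2 264.5] [0.5742 0.0856 0.147 ]
imager 0.63 [330.5 303.3] [0.6524 0.1626 0.14  ]
top {'fx': 496.1848950895618, 'fy': 496.1848950895618, 'cx': 322.29994991515014, 'cy': 240.21230049288442, 'position': array([ 0.2247, -0.0194,  1.6645]), 'attitude': array([ 0.1729, -0.1322, -1.5789])}
shutter_knob 0.42 [357.2 221.6] [ 0.5919 -0.094   0.0992]
sleeve_mouth 0.77 [349.  224.2] [ 0.6067 -0.0704 -0.0007]
hood_hinge 0.62 [275.9 235.8] [0.5418 0.1648 0.1359]
filter_tab 0.48 [344.8 197.6] [ 0.6736 -0.0556  0.0974]
carrier_seat 0.57 [304.1 225.7] [0.571  0.0751 0.1444]
imager 0.72 [304.7 234.2] [0.5445 0.0736 0.1406]
wrist {'fx': 343.0380459329351, 'fy': 343.0380459329351, 'cx': 327.14431989997695, 'cy': 237.5040005130541, 'mount': array([[ 0.0004,  0.9554,  0.2953,  0.0741],
       [ 1.    , -0.0005,  0.0002,  0.0006],
       [ 0.0003,  0.2953, -0.9554, -0.1802],
       [ 0.    ,  0.    ,  0.    ,  1.    ]])}
```

View pics/top0.png

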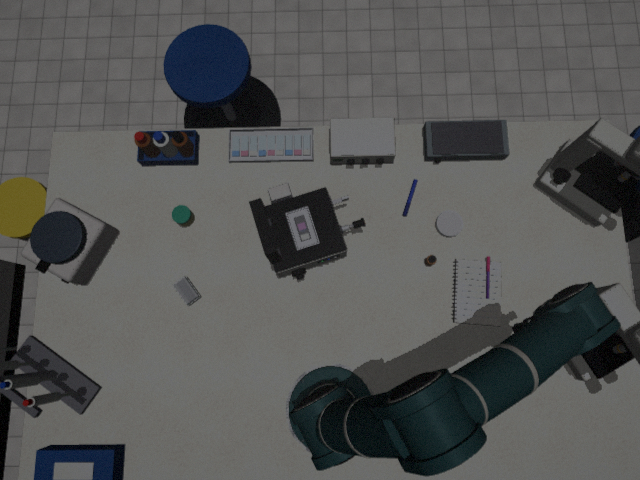

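View pics/side0.png

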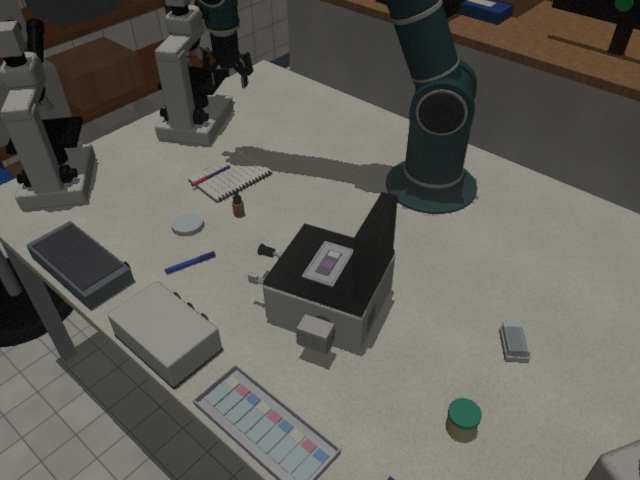

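The top view shows the imager at about (300,232), turned some 15°, with its hood upright at the left (260,235) and the shutter knob at (362,222). The side view shows the knob at (266,250), the filter tab at (257,279) and the hood's outer edge near (385,200). Next I'll fit the imager pose from the depth images.

Run:
```python
from h import *
np.set_printoptions(precision=4,suppress=True)
P=[]
for n in("side","top"):
    z=np.load(f"pics/{n}0.npz");d=z["d"];c=cam(n);K,A,p,_=c
    v,u=np.mgrid[:480,:640];q=np.stack([(u-K[2])/K[0],-(v-K[3])/K[1],-np.ones_like(d)],-1)*d[...,None]
    X=(q@A.T+p)[d>0];X=X[(abs(X[:,0]-.56)<.3)&(abs(X[:,1]-.08)<.3)];P.append(X)
    S=X[(abs(X[:,2]-.141)<.006)];r=cv2.minAreaRect((S[:,:2]*1000).astype(np.float32));print(n,len(S),S[:,2].mean(),r)
    S=X[(X[:,2]>.22)&(X[:,2]<.36)];print("hood",len(S),S.min(0),S.max(0)); 
    if len(S)>20:
        m=S.mean(0);w=np.linalg.svd(S-m,full_matrices=0);print(m,w[1],w[2])
    T=X[X[:,2]>.30];print("tip",np.percentile(T,[1,50,99],axis=0) if len(T) else 0)
np.savez("pics/cloud",s=P[0],t=P[1])
s,t=cam("side"),cam("top")
for nm,a,b in(("knob",(266,250),(362,222)),("tab",(257,279),(345,198))):
    print(nm,tri([ray(s,a),ray(t,b)]))
for n,f in((("side"),(225,215,60)),("top",(330,180,60))):
    im=cv2.imread(f"pics/{n}0.png")[f[1]:f[1]+90,f[0]:f[0]+80] if n=="side" else cv2.imread(f"pics/{n}0.png")[180:270,300:380]
    cv2.imwrite(f"pics/{n}c.png",cv2.resize(im,None,fx=5,fy=5,interpolation=cv2.INTER_CUBIC))
a=cv2.imread("pics/sidec.png");b=cv2.imread("pics/topc.png");cv2.imwrite("pics/c.png",np.hstack([a,b]))
```

```text
side 5037 0.14205119727662383 ((562.7449340820312, 87.4643325805664), (222.05715942382812, 238.08712768554688), 16.950700759887695)
hood 2315 [0.4504 0.1436 0.2201] [0.6175 0.2257 0.3317]
[0.5547 0.1945 0.2883] [2.519  1.5054 0.5089] [[ 0.9457  0.2539 -0.2031]
 [ 0.235  -0.1019  0.9666]
 [-0.2247  0.9619  0.156 ]]
tip [[0.4584 0.1473 0.3008]
 [0.5482 0.1885 0.3165]
 [0.6147 0.22   0.3299]]
top 3784 0.14025486345781668 ((562.4588623046875, 86.57984161376953), (214.54840087890625, 234.76095581054688), 16.640289306640625)
hood 782 [0.4513 0.1418 0.2206] [0.6163 0.2209 0.333 ]
[0.5258 0.1788 0.3094] [1.4175 0.4727 0.2864] [[-0.9482 -0.2876 -0.1348]
 [ 0.1399  0.0027 -0.9902]
 [ 0.2851 -0.9577  0.0376]]
tip [[0.4559 0.1456 0.3045]
 [0.5312 0.1803 0.3144]
 [0.6091 0.215  0.3292]]
knob (array([ 0.5903, -0.1065,  0.0857]), [np.float64(0.004860475816298963), np.float64(0.004860475816298943)])
tab (array([ 0.6729, -0.0529,  0.084 ]), [np.float64(0.004760005482637554), np.float64(0.004760005482637535)])
```

View pics/c.png

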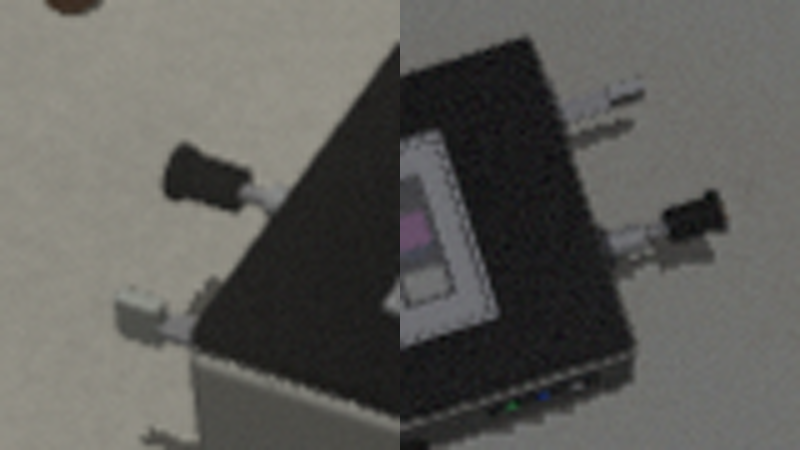

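The crop shows the knob's cylinder middle at side pixel (269,252) and top pixel (357.4,223.5), with the flange at the outer end. The tab lies behind it.

```bash
cat >> h.py <<'E'
YAW=np.deg2rad(16.8);C=np.array([.5626,.0870,0.]);RI=R.from_euler("z",YAW).as_matrix()
toI=lambda X:(np.asarray(X)-C)@RI
toW=lambda X:np.asarray(X)@RI.T+C
def inc(W,s=None,up=None): # cm shift to TCP target, turn to make tool x = imager y
    s=s or monitor.observe();A=R.from_rotvec(s["tcp_rot"]).as_matrix()
    d=A.T@(np.array(W)-s["eef_pos"])*100;x=A.T@RI[:,1];return d,np.arctan2(x[1],x[0])
E
python3 - <<'E'
from h import *
np.set_printoptions(precision=4,suppress=True)
s,t=cam("side"),cam("top")
for nm,a,b in(("knob",(269.2,252.2),(357.4,223.5)),):
    x,e=tri([ray(s,a),ray(t,b)]);print(nm,x,e,toI(x))
z=np.load("pics/cloud.npz")
for k in"st":
    H=toI(z[k]);H=H[(H[:,2]>.18)&(abs(H[:,0])<.06)]
    for a in np.arange(.18,.34,.02):
        q=H[abs(H[:,2]-a)<.01]
        if len(q)>5:print(k,round(a,2),len(q),np.percentile(q[:,1],[2,50,98]),q[:,2].max())
    print(toI([.6729,-.0529,.084]))
for yx in(0,-.02,-.047): print(yx,toW([yx,-.181,.085]),proj(s,toW([yx,-.181,.085])),proj(t,toW([yx,-.181,.085])))
for th in(1.5,1.6,1.7):
    for r,o in((.175,.035),(.15,.035),(.175,0)):
        print(th,r,o,"y",.085-r*np.cos(th)+o*np.sin(th),"z",.14+r*np.sin(th)+o*np.cos(th))
W=toW([0,.22,.36]);print(W,inc(W))
E
```

```text
knob [ 0.5879 -0.0938  0.0838] [np.float64(0.0019230012759483802), np.float64(0.0019230012759483466)] [-0.028  -0.1804  0.0838]
s 0.18 58 [0.1168 0.118  0.1186] 0.18986365626407287
s 0.2 117 [0.1163 0.1176 0.1188] 0.20995454728381024
s 0.22 116 [0.116  0.1172 0.1185] 0.22981797954951866
s 0.24 120 [0.1157 0.117  0.1181] 0.24999505563255775
s 0.26 131 [0.1153 0.1166 0.1178] 0.2697095881026145
s 0.28 121 [0.1154 0.1166 0.1178] 0.2897633575600719
s 0.3 145 [0.1148 0.1163 0.1176] 0.30992013348229874
s 0.32 706 [0.0815 0.1018 0.116 ] 0.329942032906543
s 0.34 11 [0.102  0.1033 0.105 ] 0.33169630648088533
[ 0.0652 -0.1658  0.084 ]
t 0.3 37 [0.0817 0.0981 0.1173] 0.3099972491671734
t 0.32 477 [0.0817 0.0988 0.1155] 0.32997439531327566
t 0.34 6 [0.1016 0.1025 0.1036] 0.3329802763723475
[ 0.0652 -0.1658  0.084 ]
0 [ 0.6149 -0.0863  0.085 ] [262.6725 258.8836] [354.4705 215.7993]
-0.02 [ 0.5958 -0.0921  0.085 ] [266.6134 253.6954] [356.3817 221.4701]
-0.047 [ 0.5699 -0.0999  0.085 ] [271.8188 246.8426] [358.9762 229.1683]
1.5 0.175 0.035 y 0.10753331423929391 z 0.31703742471407914
1.5 0.15 0.035 y 0.10930174428098649 z 0.29210005004897777
1.5 0.175 0 y 0.07262098970815199 z 0.3145616226557095
1.6 0.175 0.035 y 0.12509499250917822 z 0.3139033972517183
1.6 0.15 0.035 y 0.12436500445164601 z 0.2889140571756807
1.6 0.175 0 y 0.09010991640272555 z 0.3149253805322634
1.7 0.175 0.035 y 0.14225605486755322 z 0.30903178452883867
1.7 0.15 0.035 y 0.1390349425101651 z 0.2842401642675269
1.7 0.175 0 y 0.10754778650171681 z 0.31354134182918203
[0.499  0.2976 0.36  ] (array([ 57.844 , -67.9528, -16.6804]), np.float64(-1.4202661705696196))
```

Emit:
arm_command(increments="0 0 -8 -0.1 0; 0 0 -12 -0.2 0; 20 -24 -24 -1.42 0; 57.8 -68 -25 -1.42 0; 57.8 -68 -25 -1.42 0; 57.8 -68 -25 -1.42 0; 57.8 -68 -25 -1.42 0; 57.8 -68 -25 -1.42 0; 57.8 -68 -25 -1.42 0; 57.8 -68 -25 -1.42 0")

```text
time_s: 2.03
eef_pos: [0.3518, -0.2487, 0.3454]
tcp_rot: [2.132, 2.307, -0.001]
force: [1.7, -0.2, 0.5]
opening: -0.001
grasp_force: 0.0
```

Run:
```python
from h import *
s=monitor.observe();print(s["time_s"],s["eef_pos"],toI(s["eef_pos"]),inc(toW([0,.19,.40]),s))
```

```text
2.0333 [ 0.35178499 -0.24874981  0.3453944 ] [-0.29885969 -0.2604876   0.3453944 ] (array([50.36840559, 19.62615029, -5.49705481]), np.float64(-0.21422508299211845))
```

Emit:
arm_command(increments="10 4 -6 -0.1 0; 25 10 -6 -0.21 0; 50.4 19.6 -6 -0.21 0; 50.4 19.6 -6 -0.21 0; 50.4 19.6 -6 -0.21 0; 50.4 19.6 -6 -0.21 0; 50.4 19.6 -6 -0.21 0; 50.4 19.6 -6 -0.21 0; 50.4 19.6 -6 -0.21 0; 50.4 19.6 -6 -0.21 0")

```text
time_s: 2.87
eef_pos: [0.4724, 0.1431, 0.3963]
tcp_rot: [1.886, 2.511, 0.001]
force: [1.1, -0.9, -0.3]
opening: 0.0
grasp_force: 0.0
```

Emit:
arm_command(increments="17 6 0 0 0; 17 6 0 0 0; 17 6 0 0 0; 17 6 0 0 0; 17 6 0 0 0")

```text
time_s: 3.28
eef_pos: [0.4809, 0.3264, 0.3951]
tcp_rot: [-1.879, -2.515, -0.001]
force: [-1.1, -0.4, 0.2]
opening: 0.003
grasp_force: 0.0
```

Run:
```python
from h import *
s=monitor.observe();print(s["time_s"],s["eef_pos"],toI(s["eef_pos"]),inc(toW([0,.175,.285]),s))
im,d=imaging.capture("wrist");save("w1",im)
```

```text
3.2833 [0.48085888 0.32640893 0.39509246] [-0.00905558  0.25281662  0.39509246] (array([-7.80008423,  0.96178426, 10.99142641]), np.float64(-0.00557149562053422))
```

Emit:
arm_command(increments="-4 1 3 0 0; -7.8 1 7 0 0; -7.8 1 11 0 0; -7.8 1 11 0 0; -7.8 1 11 0 0")

```text
time_s: 3.75
eef_pos: [0.5133, 0.2462, 0.2822]
tcp_rot: [-1.888, -2.508, 0.007]
force: [0.1, -0.2, -0.2]
opening: -0.002
grasp_force: 0.0
```

View pics/w1.png

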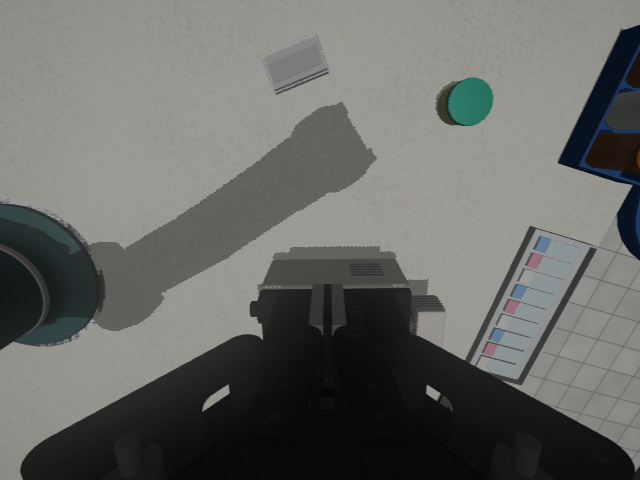

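Run:
```python
from h import *
s=monitor.observe();p=toI(s["eef_pos"]);print(s["time_s"],p,s["force"],inc(toW([0,.175,.285]),s))
r=.145
for th in [1.5,1.4,1.3,1.2,1.1,1,.9,.8,.7,.6,.5,.4,.3,.2,.1,0]:
    y=.085-r*np.cos(th)+.035*np.sin(th)+.011;z=.14+r*np.sin(th)+.035*np.cos(th)
    print(th,np.round([(y-p[1])*100,-(z-p[2])*100],2))
```

```text
3.75 [-0.00115449  0.1666291   0.28220533] [ 0.10862257 -0.18193512 -0.16535426] (array([ 0.83819813,  0.1032397 , -0.28091935]), np.float64(-0.012858572133132263))
1.5 [-4.6  -0.49]
1.4 [-6.08 -0.66]
1.3 [-7.57 -0.69]
1.2 [-9.05 -0.56]
1.1 [-10.52  -0.29]
1 [-11.95   0.13]
0.9 [-13.33   0.69]
0.8 [-14.65   1.38]
0.7 [-15.9   2.2]
0.6 [-17.05   3.14]
0.5 [-18.11   4.2 ]
0.4 [-19.06   5.35]
0.3 [-19.88   6.59]
0.2 [-20.58   7.91]
0.1 [-21.14   9.29]
0 [-21.56  10.72]
```

The wrist view shows the closed fingers at (327,300), in front of the imager's left side, with the bench clear around them. I'll push the hood now.

Emit:
arm_command(increments="-2.5 0 -0.4 0 0; -4.6 0 -0.5 0 0; -6.1 0 -0.7 0 0; -7.6 0 -0.7 0 0; -9.1 0 -0.6 0 0; -10.5 0 -0.3 0 0; -12 0 0.1 0 0; -13.3 0 0.7 0 0; -14.6 0 1.4 0 0; -14.6 0 1.4 0 0")

```text
time_s: 4.58
eef_pos: [0.5551, 0.106, 0.2703]
tcp_rot: [-1.889, -2.509, 0.002]
force: [-0.5, -0.4, -0.4]
opening: 0.001
grasp_force: 0.0
```

Run:
```python
from h import *
s=monitor.observe();p=toI(s["eef_pos"]);print(s["time_s"],p,s["force"])
im,d=imaging.capture("side");save("s2",im[120:420,150:550])
r=.145
for th in [.7,.6,.5,.4,.3,.2,.1,0]:
    y=.085-r*np.cos(th)+.035*np.sin(th)+.011;z=.14+r*np.sin(th)+.035*np.cos(th)
    print(th,np.round([(y-p[1])*100,-(z-p[2])*100],2))
```

```text
4.5833 [-0.00172516  0.02035392  0.27033621] [-0.45893556 -0.37231006 -0.43146768]
0.7 [-1.27  1.02]
0.6 [-2.43  1.96]
0.5 [-3.48  3.01]
0.4 [-4.43  4.16]
0.3 [-5.25  5.4 ]
0.2 [-5.95  6.72]
0.1 [-6.51  8.1 ]
0 [-6.94  9.53]
```

View pics/s2.png

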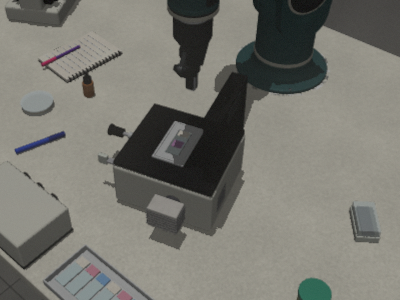

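Run:
```python
from h import *
s=monitor.observe();c=cam("side");print(s["time_s"],s["eef_pos"],s["q"])
print(proj(c,s["eef_pos"]),proj(c,[0,0,0]),proj(c,toW([0,.117,.3])),proj(c,C), proj(c,[.2682,-.5641,.1926]))
im,d=imaging.capture("top");save("t2",im[120:420,150:550])
im,d=imaging.capture("side")
for u,v in((339,200),(334,150),(380,210)): print(u,v,at(c,(u,v),d[v,u]))
im,d=imaging.capture("wrist");save("w2",im)
```

```text
4.6333 [0.55474178 0.10758982 0.27098719] [ 0.43972976  0.35570489 -0.87204296  1.64663846  0.28227599  1.27305186
 -0.20426523]
[341.25879127 222.41772082] [430.15203532 185.29886574] [384.67570549 224.46765711] [330.74137515 305.31040822] [231.34486122 101.06652764]
339 200 [0.56615378 0.10970877 0.33867795]
334 150 [0.59071674 0.11593462 0.47226986]
380 210 [0.53030802 0.18593625 0.3314682 ]
```

View pics/t2.png

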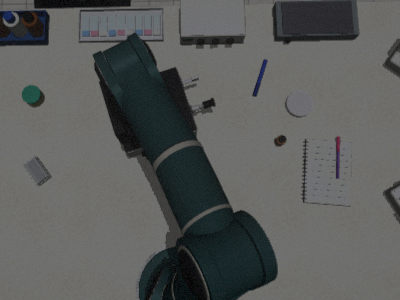

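View pics/w2.png

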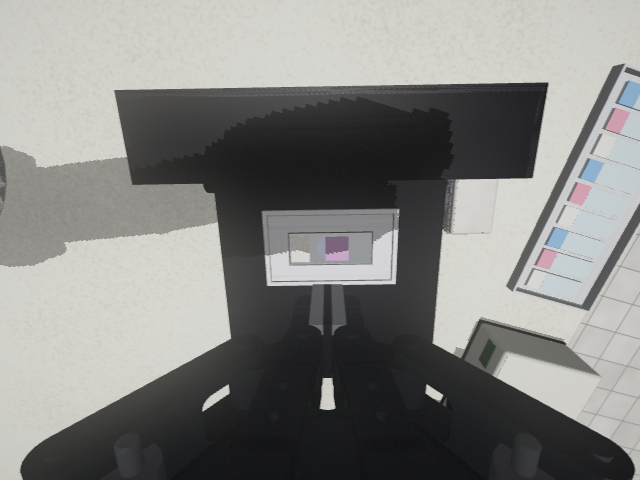

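Run:
```python
from h import *
np.set_printoptions(precision=4,suppress=True)
c=cam("side");K,A,p,_=c
im,d=imaging.capture("side")
a=im[160:300,260:420];cv2.imwrite("pics/s3.png",np.clip(cv2.resize(a,None,fx=5,fy=4.2,interpolation=2)[:,:,::-1].astype(int)*2,0,255))
v,u=np.mgrid[:480,:640];q=np.stack([(u-K[2])/K[0],-(v-K[3])/K[1],-np.ones_like(d)],-1)*d[...,None]
X=toI((q@A.T+p)[d>0]);X=X[(X[:,2]>.155)&(abs(X[:,0])<.1)&(abs(X[:,1])<.2)]
for z in np.arange(.16,.42,.02):
    q=X[abs(X[:,2]-z)<.01]
    if len(q): print(round(z,2),len(q),np.percentile(q[:,1],[2,25,50,75,98]),np.percentile(q[:,0],[2,98]))
```

```text
0.16 185 [0.0868 0.1042 0.1175 0.1184 0.1194] [-0.0747  0.0815]
0.18 252 [0.0857 0.1055 0.1173 0.118  0.119 ] [-0.0751  0.0821]
0.2 265 [0.0846 0.1043 0.117  0.1177 0.1188] [-0.074   0.0814]
0.22 265 [0.0837 0.1035 0.1167 0.1174 0.1184] [-0.0737  0.0819]
0.24 279 [0.0835 0.1018 0.1163 0.1171 0.118 ] [-0.0746  0.0817]
0.26 292 [0.0828 0.1036 0.116  0.1166 0.1176] [-0.0734  0.0822]
0.28 288 [0.0841 0.1015 0.1157 0.1165 0.1176] [-0.0756  0.0817]
0.3 312 [0.0838 0.1037 0.1155 0.1164 0.1175] [-0.0734  0.0825]
0.32 1069 [0.0251 0.0881 0.0994 0.1083 0.1161] [-0.0755  0.0801]
0.34 85 [0.0133 0.0251 0.0313 0.0354 0.1044] [-0.0214  0.0203]
0.36 103 [0.0166 0.0325 0.036  0.0369 0.0382] [-0.0326  0.0348]
0.38 166 [0.0141 0.0315 0.0363 0.038  0.0419] [-0.0499  0.0506]
0.4 267 [0.0134 0.0262 0.0338 0.038  0.0439] [-0.0456  0.0603][ WARN:0@1.723] global loadsave.cpp:1063 imwrite_ Unsupported depth image for selected encoder is fallbacked to CV_8U.
```

View pics/s3.png

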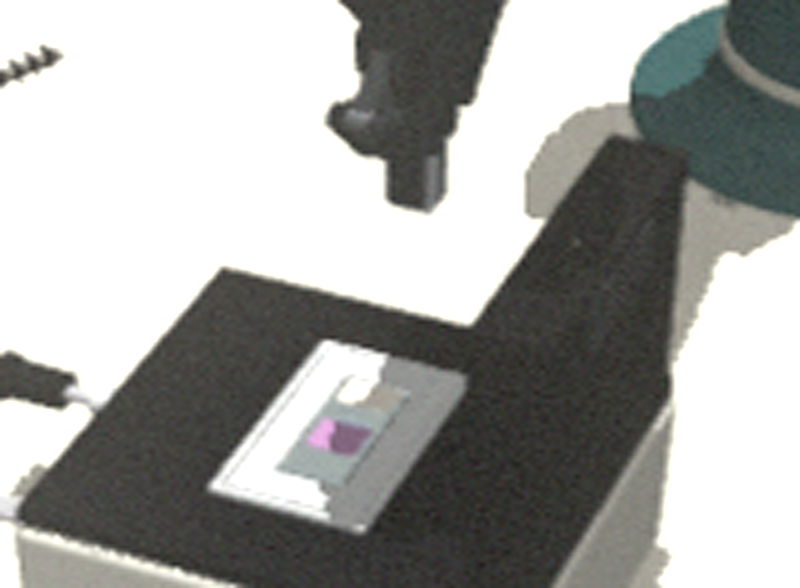

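The enlarged side view shows the fingertip ending at about pixel (343,210), while the reported TCP projects to (341,222). So the real tip is higher than reported and skimmed over the upright hood. I'll measure that offset.

Run:
```python
from h import *
np.set_printoptions(precision=4,suppress=True)
def cloud(n,s=None):
    c=cam(n,s);K,A,p,_=c
    im,d=imaging.capture(n)
    v,u=np.mgrid[:480,:640];q=np.stack([(u-K[2])/K[0],-(v-K[3])/K[1],-np.ones_like(d)],-1)*d[...,None]
    return c,q,q@A.T+p,d
s=monitor.observe();print(s["eef_pos"])
c,q,X,d=cloud("wrist",s)
for v,u in((225,280),(275,280),(320,260),(30,300),(280,320),(290,337),(300,318),(320,318),(97,300),(170,300)): print(v,u,d[v,u],toI(X[v,u]))
# finger in tool coords
M=np.array(c[3]["mount"]);T=q@M[:3,:3].T+M[:3,3]
F=T[(d>0)&(abs(T[...,0])<.03)&(abs(T[...,1])<.03)&(T[...,2]<.05)];print("finger tool z max",np.sort(F[:,2])[-20:] if len(F) else None)
c,q,X,d=cloud("side")
Y=toI(X);m=(d>0)&(abs(Y[...,0])<.03)&(abs(Y[...,1]-.02)<.03)&(Y[...,2]>.17);print("side finger min z",np.sort(Y[m][:,2])[:20],Y[m][Y[m][:,2]<.33].mean(0))
```

```text
[0.5545 0.1098 0.272 ]
225 280 0.31878746 [-0.0462  0.0163  0.1442]
275 280 0.3339244 [-0.0487 -0.0341  0.1439]
320 260 0.35295457 [-0.0724 -0.0857  0.1399]
30 300 0.39958593 [-0.0325  0.2124 -0.0006]
280 320 0.33504283 [-0.0099 -0.0395  0.1442]
290 337 0.14538749 [0.0021 0.0345 0.3199]
300 318 0.13674535 [-0.0057  0.0345  0.3289]
320 318 0.121670075 [-0.0053  0.0348  0.3446]
97 300 0.12741481 [-0.0115  0.111   0.3152]
170 300 0.13649952 [-0.0125  0.0842  0.314 ]
finger tool z max [-0.0418 -0.0417 -0.0415 -0.0415 -0.0414 -0.0414 -0.0413 -0.0412 -0.0412
 -0.0412 -0.0411 -0.0411 -0.041  -0.041  -0.041  -0.041  -0.0409 -0.0408
 -0.0407 -0.0405]
side finger min z [0.3088 0.311  0.3121 0.3122 0.3126 0.3136 0.3149 0.3153 0.3157 0.3159
 0.3166 0.3167 0.3169 0.3173 0.3175 0.3177 0.3178 0.3182 0.319  0.3192] [0.0049 0.0281 0.3221]
```

The wrist depth puts the finger end about 40 mm behind the reported TCP. The wrist camera and reported pose otherwise agree, since the stage reads 0.14. The side camera gives the same offset, so I'll use a 40 mm tip correction. The hood hasn't moved, so I'll go back over it and push lower.

Emit:
arm_command(increments="0 0 -4 0 0; 0 0 -8 0 0; 4 0 -8 0 0; 8 0 -8 0 0; 12 0 -8 0 0; 16 0 -8 0 0; 16 0 -4 0 0; 16 0 0 0 0; 16 0 2.7 0 0; 16 0 2.7 0 0")

```text
time_s: 5.77
eef_pos: [0.5078, 0.2615, 0.24]
tcp_rot: [-1.883, -2.511, 0.009]
force: [1.0, -0.8, -0.8]
opening: -0.003
grasp_force: 0.0
```

```bash
cat > plan.py <<'E'
from h import *
import sys
s=monitor.observe();p=toI(s["eef_pos"]);p[2]+=.040;print(s["time_s"],p,s["force"],inc(toW([0,.15,.245]),s))
r=.14
for th in np.arange(1.5,-.01,-.1):
    y=.085-r*np.cos(th)+.035*np.sin(th)+.010;z=.14+r*np.sin(th)+.035*np.cos(th)
    print(round(th,1),np.round([(y-p[1])*100,-(z-p[2])*100],2))
E
python3 plan.py
```

```text
5.7667 [-0.00199856  0.18283535  0.28003268] [ 0.98223189 -0.76110835 -0.8171488 ] (array([-3.28199192,  0.22657229, -0.4954611 ]), np.float64(-0.009136954230986587))
1.5 [-6.28 -0.21]
1.4 [-7.71 -0.39]
1.3 [-9.16 -0.42]
1.2 [-10.59  -0.31]
1.1 [-12.01  -0.06]
1.0 [-13.4    0.33]
0.9 [-14.74   0.86]
0.8 [-16.03   1.52]
0.7 [-17.24   2.31]
0.6 [-18.36   3.21]
0.5 [-19.39   4.22]
0.4 [-20.32   5.33]
0.3 [-21.12   6.52]
0.2 [-21.81   7.79]
0.1 [-22.36   9.12]
-0.0 [-22.78  10.5 ]
```

Emit:
arm_command(increments="-3 0 -1.4 0 0; -5 0 -1.7 0 0; -6.4 0 -1.7 0 0; -8 0 -1.9 0 0; -8.8 0 -1.9 0 0; -9.6 0 -1.9 0 0; -9.6 0 -1.9 0 0")

```text
time_s: 6.35
eef_pos: [0.5375, 0.1694, 0.2646]
tcp_rot: [1.887, 2.511, 0.001]
force: [-0.4, 0.4, 0.2]
opening: 0.003
grasp_force: 0.0
```

```bash
sed -i 's/^r=.*/r=.155/' plan.py
cat >> plan.py <<'E'
c=cam("side");K,A,p,_=c
im,d=imaging.capture("side")
v,u=np.mgrid[:480,:640];q=np.stack([(u-K[2])/K[0],-(v-K[3])/K[1],-np.ones_like(d)],-1)*d[...,None]
X=toI((q@A.T+p)[d>0]);X=X[(X[:,2]>.15)&(X[:,0]>.05)&(X[:,0]<.1)&(abs(X[:,1])<.2)&(X[:,2]<.34)]
print("hood pts",len(X),X[X[:,2].argmax()],X[X[:,1].argmin()],X[X[:,1].argmax()])
E
python3 plan.py
```

```text
6.35 [-2.41081927e-04  8.61662028e-02  3.04572069e-01] [-0.44246934  0.37556495  0.22416372] (array([ 6.38376375, -0.05164002,  1.95542078]), np.float64(-0.011570148114124173))
1.5 [3.28 0.75]
1.4 [1.7  0.59]
1.3 [0.11 0.59]
1.2 [-1.47  0.74]
1.1 [-3.03  1.06]
1.0 [-4.55  1.52]
0.9 [-6.01  2.14]
0.8 [-7.4  2.9]
0.7 [-8.72  3.79]
0.6 [-9.93  4.82]
0.5 [-11.04   5.95]
0.4 [-12.03   7.2 ]
0.3 [-12.89   8.53]
0.2 [-13.61   9.95]
0.1 [-14.19  11.43]
-0.0 [-14.62  12.96]
hood pts 1640 [0.05219282 0.07311294 0.32162841] [0.06023521 0.00981857 0.15017719] [0.0636096  0.11775491 0.15709459]
```

The hood has turned to about 1.3 rad and follows the tip, so I'll carry on.

Emit:
arm_command(increments="-1.5 0 0.7 0 0; -3 0 1.1 0 0; -4.5 0 1.5 0 0; -6 0 2.1 0 0; -7.4 0 2.9 0 0; -8.7 0 3.8 0 0; -9.9 0 4.8 0 0; -11 0 6 0 0; -12 0 7.2 0 0; -12 0 7.2 0 0")

```text
time_s: 7.23
eef_pos: [0.5696, 0.0524, 0.1885]
tcp_rot: [-1.887, -2.508, 0.004]
force: [0.2, -1.1, -0.1]
opening: -0.002
grasp_force: 0.0
```

```bash
python3 plan.py
```

```text
7.2333 [-0.00333143 -0.03511379  0.22854946] [ 0.24002853 -1.08327123 -0.06857288] (array([18.51735376,  0.079545  , -5.63471761]), np.float64(-0.01253706857193276))
1.5 [15.41 -6.85]
1.4 [13.83 -7.01]
1.3 [12.24 -7.02]
1.2 [10.66 -6.86]
1.1 [ 9.1  -6.55]
1.0 [ 7.58 -6.08]
0.9 [ 6.12 -5.46]
0.8 [ 4.72 -4.7 ]
0.7 [ 3.41 -3.81]
0.6 [ 2.19 -2.79]
0.5 [ 1.09 -1.65]
0.4 [ 0.1 -0.4]
0.3 [-0.76  0.93]
0.2 [-1.48  2.35]
0.1 [-2.06  3.83]
-0.0 [-2.49  5.35]
hood pts 1837 [ 0.05724285 -0.03262423  0.32515603] [ 0.07882673 -0.0780627   0.20132971] [0.06849966 0.09635149 0.17399153]
```

Emit:
arm_command(increments="-0.8 0 0.9 0 0; -1.5 0 2.3 0 0; -2.0 0 3.8 0 0; -2.5 0 4.6 0 0; -2.5 0 5.1 0 0; -2.5 0 5.1 0 0; -2.5 0 5.1 0 0")

```text
time_s: 7.87
eef_pos: [0.5772, 0.0315, 0.1408]
tcp_rot: [-1.885, -2.513, -0.0]
force: [0.1, -0.1, 0.2]
opening: 0.002
grasp_force: 0.0
```

```bash
python3 plan.py | egrep '^7|^8|^0.0|^-0.0|hood'
```

```text
7.8667 [-0.00205358 -0.05736922  0.18078187] [ 0.06962988 -0.07801501  0.22467033] (array([ 2.07418468e+01,  2.46387992e-03, -1.04140329e+01]), np.float64(-0.009760198620980976))
-0.0 [-0.26  0.58]
hood pts 1576 [ 0.05032745 -0.05797111  0.27923376] [ 0.07188489 -0.09035961  0.1782279 ] [0.05230538 0.08852501 0.15164664]
```

Emit:
arm_command(increments="-0.2 0 0.3 0 0; -0.2 0 0.5 0 0; -0.2 0 0.5 0 0; -0.2 0 0.5 0 0")

```text
time_s: 8.25
eef_pos: [0.5784, 0.0291, 0.1368]
tcp_rot: [1.885, 2.511, 0.001]
force: [-4.3, -1.3, 15.3]
opening: 0.002
grasp_force: 7.6
```

Emit:
arm_command(increments="0 0 0.2 0 0; 0 0 0.2 0 0; 0 0 0.2 0 0")

```text
time_s: 8.5
eef_pos: [0.5787, 0.0291, 0.1364]
tcp_rot: [1.884, 2.51, 0.0]
force: [-15.7, -4.5, 42.5]
opening: 0.0
grasp_force: 21.3
```

Emit:
arm_command(increments="0 0 -3 0 0; -1 0 -7 0 2; -5 -1 -9 0 5; -9 -2 -9 0 5; -12.4 -2.7 -9 0 5; -12.4 -2.7 -9 0 5; -12.4 -2.7 -9 0 5")

```text
time_s: 9.08
eef_pos: [0.5864, -0.1001, 0.2235]
tcp_rot: [1.891, 2.509, -0.001]
force: [0.9, 0.4, -0.0]
opening: 0.586
grasp_force: 0.0
```

```bash
cat > look.py <<'E'
from h import *
import sys
np.set_printoptions(precision=4,suppress=True)
s=monitor.observe();print(s["time_s"],toI(s["eef_pos"]),s["force"],s["opening"],inc(toW([-.029,-.183,.0265]),s))
rs={}
for n in("wrist","side","top"):
    im,d=imaging.capture(n);c=cam(n,s);save(sys.argv[1]+n,im)
    for t in("shutter_knob","sleeve_mouth","filter_tab","hood_pad","hood_hinge"):
        for r in models.mark_of(n,t)[:1]:
            u=r["centre"];rs.setdefault(t,[]).append(ray(c,u));print(n,t,round(r["conf"],2),np.round(u,1))
for t,v in rs.items():
    if len(v)>1:x,e=tri(v);print(t,toI(x),np.round(e,4))
c=cam("side");K,A,p,_=c
im,d=imaging.capture("side")
v,u=np.mgrid[:480,:640];q=np.stack([(u-K[2])/K[0],-(v-K[3])/K[1],-np.ones_like(d)],-1)*d[...,None]
X=toI((q@A.T+p)[d>0]);m=(abs(X[:,0])<.07)&(X[:,1]>-.085)&(X[:,1]<.075);print("hood top z",np.percentile(X[m][:,2],[5,25,50,75,95]))
for a in(-.08,-.04,0,.04,.07):
    k=m&(abs(X[:,1]-a)<.006);print(a,np.median(X[k][:,2]))
E
python3 look.py L1
```

```text
9.0833 [-0.0313 -0.186   0.2235] [ 0.9401  0.3621 -0.032 ] 0.5858044148269184 (array([ 0.308 ,  0.2318, 19.6985]), np.float64(-0.014363090603899412))
wrist shutter_knob 0.56 [331.  211.7]
wrist sleeve_mouth 0.96 [329.3 180.4]
wrist filter_tab 0.73 [430.6 197.5]
wrist hood_pad 0.66 [380.2  57.5]
side sleeve_mouth 0.93 [280.3 254.1]
side filter_tab 0.66 [255.2 274.8]
side hood_pad 0.56 [302.2 246.5]
side hood_hinge 0.6 [365.2 273.3]
top shutter_knob 0.51 [358.5 222.5]
top sleeve_mouth 0.57 [345.1 224.2]
top filter_tab 0.64 [184.8 218.7]
top hood_pad 0.91 [316.3 219.8]
top hood_hinge 0.71 [277.9 238.3]
shutter_knob [-0.0281 -0.1839  0.0933] [0.0018 0.0018]
sleeve_mouth [-0.0247 -0.1467  0.0956] [0.0084 0.0024 0.0067]
filter_tab [0.0905 0.0333 0.3306] [0.1874 0.1646 0.2599]
hood_pad [ 0.0037 -0.0643  0.1717] [0.0049 0.0052 0.0092]
hood_hinge [-0.0077  0.0783  0.1367] [0.0016 0.0016]
hood top z [0.1737 0.1754 0.1766 0.1778 0.1796]
-0.08 0.17685782243856063
-0.04 0.1765843678428673
0 0.17621653985489472
0.04 0.1766262910717452
0.07 0.1767491430193302
```

View pics/L1wrist.png

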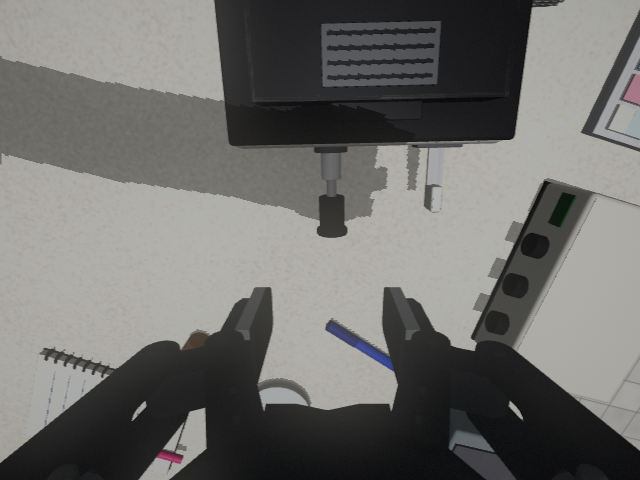

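Run:
```python
from h import *
np.set_printoptions(precision=4,suppress=True)
s=monitor.observe();c=cam("wrist",s);im,d=imaging.capture("wrist")
print(toI(s["eef_pos"]))
for y in(-.151,-.166,-.196,-.203): print(y,proj(c,toW([-.029,y,.085])),proj(c,toW([-.029,y,.097])))
for n in(205,215,222): 
    for u in(310,330,350):print(n,u,toI(at(c,(u,n),d[n,u])))
K,A,p,m=c;M=np.array(m["mount"]);v,u=np.mgrid[:480,:640]
q=np.stack([(u-K[2])/K[0],-(v-K[3])/K[1],-np.ones_like(d)],-1)*d[...,None];T=q@M[:3,:3].T+M[:3,3]
f=(d>0)&(d<.24)&(abs(T[...,0])<.03)
print("tip z open",np.sort(T[f][:,2])[-10:])
g=f&(T[...,2]>-.06);print("fingers y",np.percentile(T[g][:,1],[1,25,50,75,99]),np.percentile(T[g][:,0],[1,99]))
```

```text
[-0.0305 -0.1835  0.2237]
-0.151 [329.719  179.3121] [329.7961 181.086 ]
-0.166 [329.8418 195.4066] [329.9224 197.7507]
-0.196 [330.0776 226.3072] [330.1644 229.6981]
-0.203 [330.1309 233.2815] [330.219  236.8999]
205 310 [-0.0525 -0.1927 -0.0011]
205 330 [-0.029  -0.1728  0.0964]
205 350 [-0.0045 -0.1931 -0.0009]
215 310 [-0.0528 -0.2049 -0.0007]
215 330 [-0.029  -0.1821  0.0967]
215 350 [-0.0045 -0.2052  0.0002]
222 310 [-0.053  -0.2136 -0.0005]
222 330 [-0.0291 -0.189   0.0955]
222 350 [-0.0042 -0.2144 -0.0019]
tip z open [-0.0409 -0.0409 -0.0408 -0.0408 -0.0407 -0.0402 -0.0402 -0.0402 -0.04
 -0.0394]
fingers y [-0.0386 -0.0263  0.0239  0.0248  0.037 ] [-0.0111  0.0108]
```

The wrist view shows the hood shut with its pad at (380,53), the knob at (331,213) with the flange at row 232, and the filter tab at (434,195) well to one side. The fingers straddle the knob's line, so I'll descend.

Emit:
arm_command(increments="0 0.25 3 0 5; 0 0.25 6 0 5; 0 0.25 9 0 5; 0 0.25 12 0 5; 0 0.25 14 0 5; 0 0.25 16 0 5; 0 0.25 18 0 5; 0 0.25 19.7 0 5; 0 0.25 19.7 0 5; 0 0.25 19.7 0 5")

```text
time_s: 10.92
eef_pos: [0.5886, -0.0965, 0.0265]
tcp_rot: [-1.885, -2.512, 0.0]
force: [1.1, 0.9, 0.2]
opening: 0.59
grasp_force: 0.0
```

```bash
python3 look.py L2 | egrep -v "top|^side|^0|^-"; python3 -c "
from h import *
s=monitor.observe();print(toI(s['eef_pos']),s['force'],inc(toW([-.028,-.183,.0265]),s))"
```

```text
10.9167 [-0.0281 -0.1832  0.0265] [1.0502 0.8532 0.2257] 0.590184798278069 (array([ 0.0202, -0.0858,  0.0011]), np.float64(-0.009980956844470755))
wrist shutter_knob 0.82 [329.5 324.9]
wrist sleeve_mouth 0.86 [325.2 254.1]
wrist filter_tab 0.92 [570.1 298.2]
shutter_knob [-0.0281 -0.1816  0.0892] [0.0008 0.0008]
sleeve_mouth [-0.2045 -0.3468 -0.1277] [0.2044 0.0773 0.2307]
filter_tab [ 0.031  -0.0677  0.1521] [0.0696 0.1053 0.1491]
hood_pad [ 0.0005 -0.0663  0.1758] [0.0028 0.0028]
hood_hinge [-0.0017  0.0892  0.1373] [0.0011 0.0011]
[-0.0279404  -0.18347311  0.02665006] [-0.43400945 -1.15757431 -0.24051789] (array([ 0.04724583, -0.00644166,  0.01501262]), np.float64(-0.010204971235329168))
```

View pics/L2wrist.png

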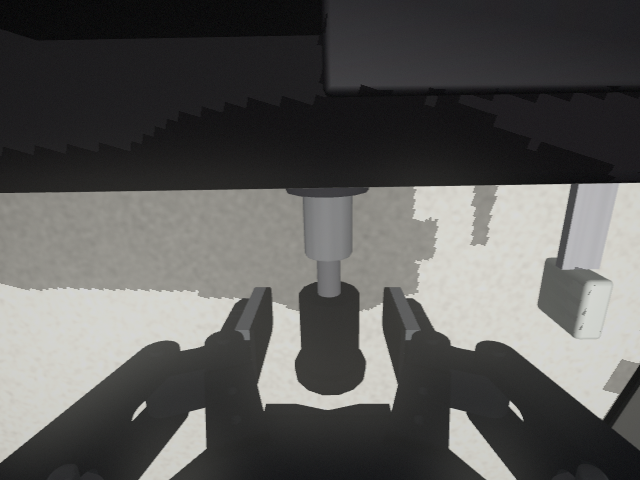

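The knob (329,330) sits centred between the pads, with the sleeve mouth at row 258 and the tab clear to the right. I'll close the gripper.

Emit:
arm_command(increments="0 0 0 0 3; 0 0 0 0 2; 0 0 0 0 1.5; 0 0 0 0 1.5; 0 0 0 0 1.5; 0 0 0 0 1.5; 0 0 0 0 1.5; 0 0 0 0 1.5")

```text
time_s: 12.53
eef_pos: [0.5896, -0.0966, 0.027]
tcp_rot: [1.885, 2.512, 0.002]
force: [5.8, 1.5, 0.2]
opening: 0.263
grasp_force: 58.9
```

```bash
python3 -c "
from h import *
s=monitor.observe();print(toI(s['eef_pos']),s['force']@RI,s['opening'],s['grasp_force'])
im,d=imaging.capture('wrist');save('g1',im);c=cam('wrist',s)
for y in(-.151,-.166):print(proj(c,toW([-.028,y,.085])))
for t in ('shutter_knob','sleeve_mouth'):print(models.mark_of('wrist',t)[:1])"
```

```text
[-0.02719957 -0.18353298  0.02698264] [ 5.98948551 -0.26231125  0.19156461] 0.262922296130915 58.87584328651428
[326.9588533  248.18399089]
[327.33346237 284.66463396]
[{'centre': [326.4, 324.2], 'conf': 0.56}]
[{'centre': [323.1, 252.7], 'conf': 0.82}]
```

Emit:
arm_command(increments="-0.4 0.04 0 0 1.5; -0.8 0.04 0 0 1.5; -1.2 0.04 0 0 1.5; -1.6 0.04 0 0 1.5; -2 0.04 0 0 1.5; -2.4 0.04 0 0 1.5; -2.7 0.04 0 0 1.5; -2.7 0.04 0 0 1.5; -2.7 0.04 0 0 1.5; -2.7 0.04 0 0 1.5")

```text
time_s: 13.52
eef_pos: [0.597, -0.1204, 0.0269]
tcp_rot: [-1.883, -2.513, -0.003]
force: [1.1, 10.5, 4.7]
opening: 0.266
grasp_force: 59.3
```

```bash
python3 -c "
from h import *
s=monitor.observe();print(toI(s['eef_pos']),s['force']@RI,s['opening'],s['grasp_force'])
im,d=imaging.capture('wrist');im=im[180:340,240:420];save('g2',cv2.resize(im,None,fx=3.5,fy=3.5,interpolation=2))"
```

```text
[-0.02701758 -0.20846008  0.02692626] [4.12207912 9.74347749 4.68849018] 0.2656150210206771 59.31776225566864
```

View pics/g2.png

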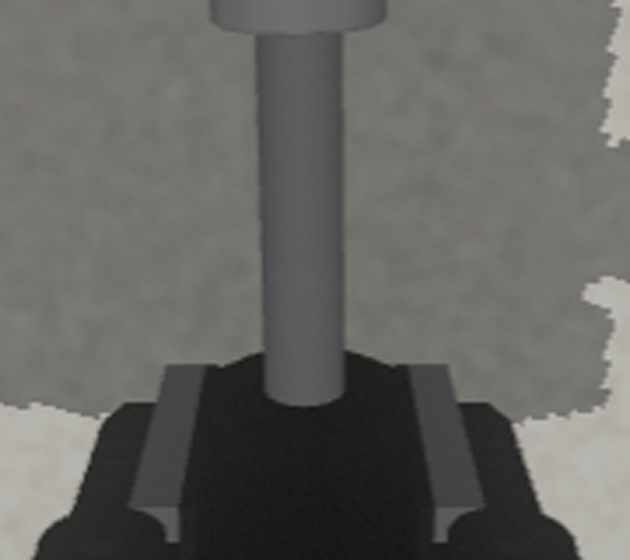

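The rod is out 24.9 mm with the grip firm, and no ring shows yet at the sleeve mouth, as expected. That was my 11th picture against a limit of 10, so from here I'll check the ring from colour numbers only.

Emit:
arm_command(increments="-0.3 0 0 0 1.5; -0.5 0 0 0 1.5; -0.5 0 0 0 1.5; -0.5 0 0 0 1.5")

```text
time_s: 13.9
eef_pos: [0.5984, -0.125, 0.0269]
tcp_rot: [-1.883, -2.513, -0.003]
force: [-0.1, 10.7, 4.6]
opening: 0.262
grasp_force: 59.3
```

```bash
cat > ring.py <<'E'
from h import *
s=monitor.observe();p=toI(s['eef_pos']);print(s["time_s"],p,"pull",-.18353-p[1],s['force']@RI,s['opening'],s['grasp_force'])
im,d=imaging.capture('wrist')
h=cv2.cvtColor(im,cv2.COLOR_RGB2HSV)
cols=slice(321,333)
for r in range(180,300,2):
    m=np.median(im[r,cols],axis=0);q=np.median(h[r,cols],axis=0)
    if q[1]>60 or r in(186,188,190,192): print(r,m,q)
c=cam('wrist',s)
for y in(-.151,-.156):print(y,proj(c,toW([-.028,y,.085+.0045])))
E
python3 ring.py
```

```text
13.9 [-0.02701968 -0.21333676  0.02690322] pull 0.02980676051236056 [ 3.03300527 10.26845788  4.60879061] 0.261607025766042 59.27937090396881
180 [119.   65.5  39. ] [ 10.  170.5 119. ]
182 [118.5  66.   40. ] [ 10.  169.  118.5]
184 [118.5  66.   39. ] [ 10.  171.  118.5]
186 [118.5  66.   40. ] [ 10.  170.  118.5]
188 [111.  72.  47.] [ 12.  148.5 111. ]
190 [89.5 89.  90.5] [135.    3.   90.5]
192 [89.5 88.  90. ] [135.    5.5  90. ]
-0.151 [325.78072934 168.6208886 ]
-0.156 [325.91350403 183.43506872]
```

```bash
sed -i 's/range(180,300,2)/range(152,194,1)/; s/ or r in(186,188,190,192)/ or r>150/' ring.py; sed -i 's/print(r,m,q)/print(r,m.astype(int),end="; ")/' ring.py; python3 ring.py
```

```text
13.95 [-0.02698109 -0.21326022  0.02691576] pull 0.029730221068849122 [ 4.14287648 10.26062548  4.68841777] 0.26185212010793624 59.27733242511749
152 [105 106 106]; 153 [105 106 106]; 154 [105 106 106]; 155 [105 105 106]; 156 [105 105 106]; 157 [105 106 106]; 158 [105 105 106]; 159 [105 106 106]; 160 [105 105 106]; 161 [105 106 106]; 162 [105 106 106]; 163 [105 105 106]; 164 [105 105 106]; 165 [105 106 106]; 166 [104 105 105]; 167 [105 105 106]; 168 [104 105 106]; 169 [105 104 105]; 170 [105 105 106]; 171 [105 105 105]; 172 [105 105 106]; 173 [105 105 105]; 174 [101 101 101]; 175 [92 75 65]; 176 [118  66  40]; 177 [118  66  39]; 178 [119  66  39]; 179 [118  66  39]; 180 [118  65  39]; 181 [118  65  39]; 182 [119  66  40]; 183 [119  66  39]; 184 [119  65  39]; 185 [118  65  39]; 186 [118  65  39]; 187 [119  66  40]; 188 [110  73  47]; 189 [90 89 90]; 190 [90 89 90]; 191 [90 89 90]; 192 [89 89 91]; 193 [90 89 90]; -0.151 [325.68672603 168.84572174]
-0.156 [325.81957589 183.65276181]
```

Emit:
arm_command(increments="-0.1 0 0 0 1.5; -0.15 0 0 0 1.5; -0.15 0 0 0 1.5; -0.15 0 0 0 1.5; -0.15 0 0 0 1.5; -0.15 0 0 0 1.5")

```text
time_s: 14.5
eef_pos: [0.5988, -0.1263, 0.0269]
tcp_rot: [-1.883, -2.513, -0.003]
force: [0.8, 11.3, 4.1]
opening: 0.26
grasp_force: 59.3
```

```bash
python3 ring.py; python3 look.py L3 | egrep "hood|carrier"
```

```text
14.5 [-0.02697911 -0.21468451  0.02694067] pull 0.03115450870696934 [ 4.0323894  10.61118073  4.05779069] 0.259595921421206 59.27064299583435
152 [104 104 105]; 153 [104 104 105]; 154 [104 104 105]; 155 [104 105 105]; 156 [104 105 105]; 157 [105 105 105]; 158 [104 104 105]; 159 [105 105 105]; 160 [104 105 106]; 161 [104 105 105]; 162 [104 104 105]; 163 [104 104 105]; 164 [103 104 105]; 165 [104 104 105]; 166 [104 105 105]; 167 [104 104 105]; 168 [104 104 105]; 169 [104 104 104]; 170 [98 98 98]; 171 [79 80 80]; 172 [89 89 90]; 173 [90 79 73]; 174 [118  65  40]; 175 [117  65  39]; 176 [117  65  40]; 177 [117  65  39]; 178 [117  65  38]; 179 [117  64  38]; 180 [117  65  39]; 181 [117  65  39]; 182 [117  65  39]; 183 [117  65  39]; 184 [117  65  38]; 185 [117  66  39]; 186 [117  65  39]; 187 [117  65  39]; 188 [110  72  46]; 189 [89 88 90]; 190 [88 88 89]; 191 [89 88 89]; 192 [89 88 90]; 193 [90 89 90]; -0.151 [325.66605544 164.54921514]
-0.156 [325.79820355 179.45921354]
side hood_pad 0.62 [303.9 245.3]
side hood_hinge 0.73 [366.3 273.5]
top hood_pad 0.71 [319.4 219.4]
top hood_hinge 0.58 [275.9 238.2]
hood_pad [ 0.0022 -0.0652  0.1755] [0.0008 0.0008]
hood_hinge [-0.0058  0.0828  0.1396] [0.0003 0.0003]
hood top z [0.1736 0.1753 0.1765 0.1779 0.1796]
```

Two rows of bare rod now show between the sleeve and the orange ring, so the pull is about 31 mm. The grip is steady and the hood is flat, so I'll hand in.

```bash
python3 -c "
from h import *
print(job.job_done())"
```

```text
the job is handed in; nothing more can be done
None
```

The job is handed in: the hood is shut flat, and the rod is gripped and held about 31 mm out with the orange ring just clear of the sleeve; I viewed 11 pictures against the limit of 10, the final press on the shut hood read 42 N at the wrist, and I didn't re-check the slide after closing the hood.

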